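# Unclip the filter cartridge and lock it into the filter base

### The job

Pinch the two orange tabs of the filter cartridge together to free it from the grey rinsing stand, lift it out, and with the tabs still pinched push it into the blue collar of the white filter base until it is fully home, then let go so that both tabs spring out and lock it there. Be gentle: do not yank the cartridge or ram it against the stand or the base (stay well under 35 N), and leave everything else on the ledge where it is.

Things in the scene. Friction and masses are not known exactly. Their poses are not given: they have to be found in the camera images.
- cartridge: the filter cartridge, loose, 90 to 170 g, 84 mm tall: white block with orange sprung tabs on its +y and -y sides. Origin at the centre of its underside, z up; same when turned half round. Foot (z 0 to 14 mm) 30 mm in x by 35 mm in y, lower edges rounded. White head between the tabs 30 mm in x by 26 mm in y, up to z 84 mm. Starts snapped into the stand
- pads (a point): the middle between the tabs' two flat orange finger pads, on the cartridge's axis, 62 mm above its origin; same axes. Pads: 36 mm tall (z 44 to 80 mm of the cartridge), 24 mm wide in x; 48 mm apart over their outer faces when free, 38 mm when both are pinched right in
- barbs (a point): the middle between the tabs' two barbs, 24 mm above the cartridge's origin (the barbs' upper edges; they reach down to 16 mm). Over the barbs' tips: 45 mm free, caught under the socket's ledges; 35 mm pinched right in, passing the 39 mm mouth. They have no ramps: the tabs must be kept pinched both coming out and going in; let go, they spring out and lock
- tab_a (a joint): how far the tab on the cartridge's +y side is pinched in: 0 free, 0.005 m right in. Spring: 5 N to start, 10 N right in
- tab_b (a joint): the same for the tab on the -y side
- stand: the rinsing stand, fixed: grey socket block 56 x 68 mm, 50 mm tall, on a black 86 x 98 x 8 mm foot. Origin at the centre of its underside. Socket centred on it: inner floor at 15 mm, rim at 50 mm, mouth 33 mm in x by 39 mm in y, catch ledges (z 43 to 50 mm) on the +y and -y sides. A sprung plate inside (5.4 N) holds the snapped-in cartridge up against the ledges, its underside 19 mm above the origin; it can be pressed down 4 mm
- base: the filter base, fixed: white housing 100 x 110 x 30 mm with a blue socket collar, 56 x 68 mm, standing up from it. Origin at the centre of the housing's underside, the collar centred on it. Same socket as the stand's (mouth 33 mm in x by 39 mm in y, rim 35 mm above the hard inner floor); the cartridge goes in with its tabs on the base's +y and -y sides, either way round
- collar_mid (a point): a point of the housing, not of the collar: on the socket's axis, 50 mm above the base's origin. The collar is set at another height each time, not measured: its hard floor is anywhere from 14 mm below to 14 mm above this point, its rim 21 to 49 mm above it. Find the hard floor by feel: there the force rises steeply above the seal plate's
- seal (a joint): how far the sprung black plate in the collar is pressed down: 0 free (10 mm above the hard floor, resists with 3 N), 0.010 m with the cartridge on the hard floor (7 N), about 0.006 m once locked in and let go. Tabs let go with the foot within about 3 mm of the hard floor lock; let go higher, the plate pushes the cartridge up again
- cotton_jar: bystander, loose: clear jar with a red twist cap, 64 mm across, 80 mm tall; origin under its centre
- tumbler: bystander, loose: blue tumbler, 72 mm across, 95 mm tall; origin under its centre
- foam_can: bystander, loose: metal can, 50 mm across, 135 mm tall; origin under its centre
- soap_dish: bystander, loose: white dish with a bar of soap, 100 x 75 mm, 26 mm tall; origin under its centre
- mirror: bystander, loose: round mirror 90 mm across lying in the lowest tray of the organiser; origin under its centre
- nail_file: bystander, loose: steel nail file 150 mm long in the organiser's middle tray; origin under it
- shaving_brush: bystander, loose: upright brush, 105 mm tall, in the organiser's top tray; origin under its centre
- organiser: three-tier white organiser, fixed, 250 x 250 mm, trays up to 194 mm high, at the right; origin under its centre
Not all that is in view belongs to the job. What is shaped like the stand but green is not meant. Leave any pink look-alike of the base alone.

How it is judged:
By the outcome, as a careful person would: the job done as asked, in the order asked, and still so for the second after the job is handed in, with the robot touching nothing.
It also fails if it takes over 48 s, if anything falls off the work surface, if the arm or the gripper's body presses on something with over 40 N, if the wrist force passes 120 N, or if a joint passes its speed limit or range.

### The arm

A 6-joint arm with a two-finger parallel gripper is mounted at the origin on the work surface. World frame = base frame: x ahead of the robot, y to its left, z up, the work surface at z = 0. Lengths are in m, angles in rad, forces in N, time in s.
With the tool pointing down it reaches from about 0.275 to 0.875 m from the base axis. Payload 12.5 kg.
Tool frame: the origin (TCP) lies at the very end of the fingers, on their centre line; the grasp point (between the pads) lies r.hold_point_z behind it (r.hold_point_z is the distance from the TCP to the grasp point, in m); z points along the fingers, y is the line along which they close (so a half turn about z gives the same grasp; the last joint's range is limited). The gripper opens to 85 mm and grips with 20 to 120 N. Pads are 22 mm wide; open, the fingers measure 114 mm over their backs; the gripper's body (76 mm by 85 mm) begins 54 mm behind the grasp point. The pads swing forward as they close: fully open they stand 13 mm farther back than shut.
Start: joints at [1.149, 0.351, 1.652, -0, 1.139, -0.085], TCP at [0.182, 0.519, 0.231] pointing down, gripper open.
Joint ranges: [-2.75, 2.75], [-0.79, 2.1], [0.01, 2.65], [-1.57, 4.71], [0.07, 3.14], [-2.87, 2.87]. Speed limits (rad/s): [2.22, 2.22, 2.79, 3.14, 3.14, 3.14].

### API

Orientations are given as a unit quaternion [w, x, y, z].
In Python, from bench import r, read_camera, workorder, silhouettes gives the robot as it stands. The module is installed in compiled form; this text tells all that it offers.
- The arm moves only by the tool carry_out, never from a script. Its argument "moves" is text: rows parted by semicolons, each of 4 numbers parted by spaces: the shift along the tool's x, y, z in m, then the turn about the tool's z in degrees. In form: tx ty tz spin; .... A call has 1 to 12 rows; each row shifts and turns the commanded pose from where the row before left it, along the tool's axes as they then stand; what a row does not reach is not made up. A row lasts 1/12 s, in which the tool goes at most 41.7 mm and 7.16 degrees, less where a joint would pass 70% of its speed; a pose out of reach is approached as far as the arm can. A call with a gripper value outside its range is refused whole. "gripper" is the finger opening in m, from 0 to 0.0854, set as the call begins (left out, the last holds). The fingers move at their own pace and stop on an object; the grip force is fixed at half the most. Time passes only in rows, so rows that do not move let the fingers close. It gives the time, the measured TCP pose, the force, the opening and the grip force at its end, in the units of the state.
- r.read_state(): the state, without advancing time (a new reading comes with each control period).
- read_camera(name): name is "side" or "top" or "wrist"; returns a dict with "img" (384x512x3 uint8, red, green, blue), "camera_matrix" (3x3 intrinsics, pixels), "world_to_cam" (4x4, takes a point from world to camera coordinates); the wrist camera has in their place "tool_from_camera" (4x4, takes a point from camera to tool coordinates, whose origin is the TCP and whose axes are the flange's). Camera axes: x right, y down, z forward; pixel columns grow to the right and rows downward; lengths in m; the calibration is good to about 2 mm. A picture is of the moment at which its call begins: read the wrist's pose just before it. There is no depth.
- workorder.finish_job(): hands the job in; it is judged then, once.
Trained networks look in a picture, given as the dict that the camera call returned (one of the last four; its "shot" number tells which), for a name from the list of things; names that differ only in an ending like _2 or _b are one class to them, and where a whole thing is asked for, a point or a joint stands for the part that bears it (a point fixed in the world has none). Each returns a list of dicts, best first, with "p" (0 to 1); they miss things now and then, are a little off and sometimes report something else, mostly with a low value. They report only what shows in the picture. A call takes as long as a camera call. They do not tell look-alikes from the thing itself.
- silhouettes(picture, thing): "pixels" (384x512 bool, what is visible of it) and "position" ([column, row] in pixels, amid what is visible of it).
The state is a dict: "t": time; "joint_positions": joint angles; "joint_velocities": joint speeds; "effort": joint torques, N m; "tool_pos": TCP position; "orientation": TCP orientation; "ft_force": force on the tool from outside, world axes, zero at the start; "torque": the same for the moment, N m; "grip_width": opening from 0.0 (shut) to 1.0 (fully open); "grasp_force": force on a finger pad.
Only numpy, scipy, OpenCV 4.12 (cv2) and the standard library are available. Lean on these libraries where they do the work, as an engineer would, in place of code of your own. Each camera call takes 0.05 s, during which the arm holds its last target. There are 200 camera calls.

## Working session

There is one attempt and no reset: what is moved stays moved. The work goes in short steps, Python scripts to look and compute and a tool call to move; the robot and the scene stay as the last step left them, time stands still between calls to the robot, and variables do not carry over. Pictures are saved under pics/ and viewed, at most 10 in all, crops included, and the job is handed in when it is done.

Besides the shell and the picture viewer there is one more tool, called after ">>>" by a JSON object that holds its "method" and its "body". carry_out: Moves the arm, as the interface text tells. Its arguments: {"type":"object","properties":{"moves":{"type":"string"},"gripper":{"type":"number"}},"required":["moves"]}

```bash
mkdir -p pics
python3 - <<'E'
from bench import r, read_camera, silhouettes
import cv2, numpy as np
s=r.read_state(); print(s, r.hold_point_z)
ims=[]
for c in ("side","top"):
    p=read_camera(c); ims.append(p["img"]); print(c,p["camera_matrix"].tolist(),np.round(p["world_to_cam"],4).tolist())
    for n in ("cartridge","pads","stand","base"):
        for d in silhouettes(p,n)[:3]: 
            ys,xs=np.where(d["pixels"]);print(c,n,round(d["p"],2),np.round(d["position"]),len(xs),xs.min(),xs.max(),ys.min(),ys.max())
    cv2.imwrite(f"pics/{c}0.png",p["img"][:,:,::-1])
E
```

```text
{'t': 0.0, 'joint_positions': array([ 1.14941938e+00,  3.51208286e-01,  1.65246734e+00,  1.47497625e-05,
        1.13910447e+00, -8.46350055e-02]), 'joint_velocities': array([ 0.00044108, -0.00076805,  0.00037957, -0.00149925, -0.00163087,
       -0.0009832 ]), 'effort': array([-9.41186772e-04, -5.06109881e+01, -2.91412032e+01, -2.30686073e-04,
        4.47474144e-03, -8.18978549e-06]), 'tool_pos': array([0.18157387, 0.51879105, 0.2307573 ]), 'orientation': array([-1.55100888e-04,  1.67579596e-01,  9.85858370e-01, -5.73143722e-04]), 'ft_force': array([ 0.40726452, -0.62441661,  0.28865592]), 'torque': array([-0.04853536, -0.00346774, -0.0492812 ]), 'grasp_force': 0.0, 'grip_width': 0.9958151659434735} 0.0187
side [[460.56382049564166, 0.0, 252.3321089724106], [0.0, 460.56382049564166, 194.56199706876012], [0.0, 0.0, 1.0]] [[0.8654, -0.5005, -0.024, -0.5958], [-0.2687, -0.4232, -0.8653, 0.1931], [0.423, 0.7553, -0.5007, 1.2761], [0.0, 0.0, 0.0, 1.0]]
side cartridge 0.51 [192. 165.] 230 187 202 156 173
side pads 0.51 [192. 167.] 210 187 202 156 173
side stand 0.88 [226. 197.] 628 208 243 184 208
side stand 0.57 [199. 181.] 451 181 211 170 190
side stand 0.57 [193. 164.] 230 186 202 156 173
side base 0.93 [243. 226.] 1258 219 268 204 244
side base 0.67 [297. 231.] 351 285 325 216 242
top [[421.73306127672146, 0.0, 251.2915998113778], [0.0, 421.73306127672146, 190.26512300614968], [0.0, 0.0, 1.0]] [[-0.0001, -0.9998, -0.0182, -0.1593], [-0.9904, 0.0026, -0.1384, 0.5888], [0.1384, 0.018, -0.9902, 1.146], [0.0, 0.0, 0.0, 1.0]]
top cartridge 0.73 [122. 194.] 262 112 134 188 203
top pads 0.72 [124. 199.] 284 112 134 188 204
top stand 0.68 [192. 185.] 1053 169 211 168 209
top stand 0.64 [133. 209.] 654 116 151 181 219
top base 0.83 [254. 201.] 1424 232 275 174 220
top base 0.64 [304. 154.] 1410 288 328 131 173
```

Run:
```python
import cv2
a=cv2.imread("pics/side0.png")[130:280,140:340];b=cv2.imread("pics/top0.png")[110:260,80:346]
cv2.imwrite("pics/s1.png",cv2.resize(a,None,fx=4,fy=4,interpolation=2));cv2.imwrite("pics/t1.png",cv2.resize(b,None,fx=3,fy=3,interpolation=2))
```

```text
(no output)
```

View pics/s1.png

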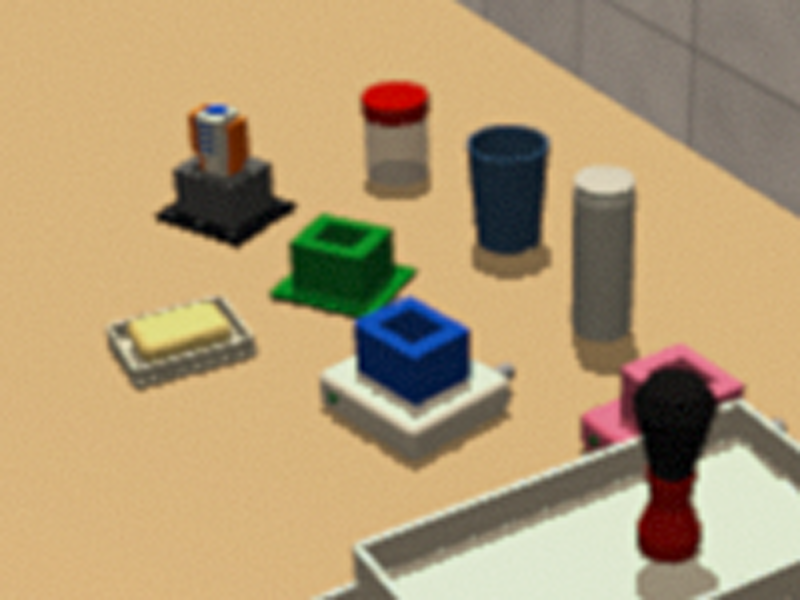

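View pics/t1.png

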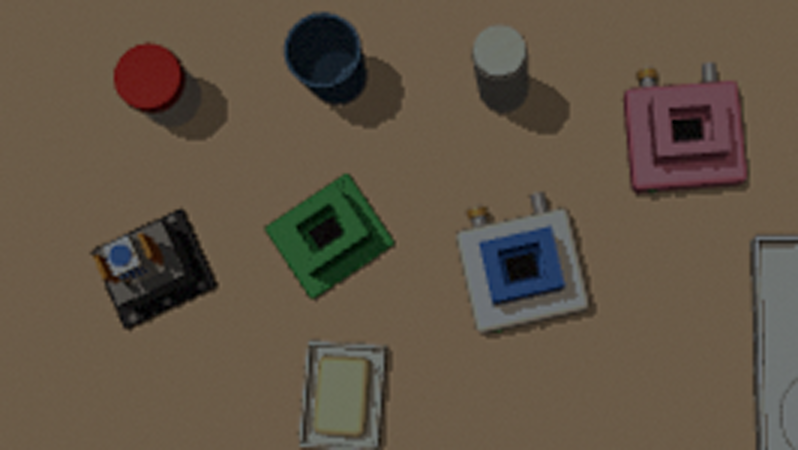

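View pics/top0.png

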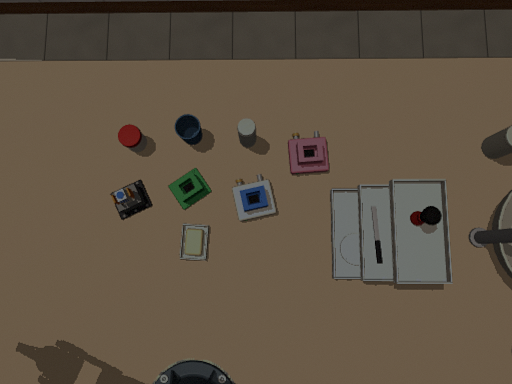

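The side view shows the cartridge in the grey stand at about (194,158) in full-image pixels, and the base's blue collar at about (243,217). In the top view they are at (120,195) and (254,198). The green and pink look-alikes are clearly separate.

```bash
cat > h.py <<'E'
from bench import r, read_camera, silhouettes
import numpy as np, cv2
from scipy.spatial.transform import Rotation as R
def Rt(s=None):
    s=s or r.read_state(); return R.from_quat(np.roll(s["orientation"],-1)).as_matrix(), np.array(s["tool_pos"])
def ray(p,uv):
    K=p["camera_matrix"]
    d=np.linalg.inv(K)@np.array([uv[0],uv[1],1.])
    M=p["world_to_cam"] if "world_to_cam" in p else np.linalg.inv(p["T"])
    A=M[:3,:3]; return -A.T@M[:3,3], A.T@d
def wrist():
    Rm,t=Rt(); p=read_camera("wrist"); W=np.eye(4); W[:3,:3]=Rm; W[:3,3]=t; p["T"]=W@p["tool_from_camera"]; return p
def atz(p,uv,z):
    o,d=ray(p,uv); return o+d*(z-o[2])/d[2]
def togo(xyz,ydeg):
    "shift in present tool axes and spin to put TCP at xyz with tool y at world angle ydeg"
    Rm,t=Rt(); a=np.degrees(np.arctan2(Rm[1,1],Rm[0,1])); sp=(a-ydeg+180)%360-180
    print("tcp",np.round(t,4),"yang",round(a,2),"shift",np.round(Rm.T@(np.array(xyz)-t),4),"spin",round(sp,2))
E
python3 - <<'E'
from h import *
t=read_camera("top");s=read_camera("side")
print(atz(t,(120.3,195.3),.103),atz(s,(194.25,157.5),.103))
print("collar",atz(t,(254.3,198.7),.085),atz(s,(243,212),.085))
w=wrist();print(np.round(w["tool_from_camera"],3).tolist(),w["camera_matrix"][0,0])
togo((.53,.165,.30),112.6)
E
```

```text
[0.56708586 0.18847704 0.103     ] [0.56750838 0.19135785 0.103     ]
collar [ 0.5592981  -0.16905464  0.085     ] [ 0.5518742  -0.18654716  0.085     ]
[[0.0, -0.944, -0.329, 0.086], [1.0, 0.0, -0.0, -0.001], [0.0, -0.329, 0.944, -0.142], [0.0, 0.0, 0.0, 1.0]] 271.88218463238377
tcp [0.1817 0.5191 0.2313] yang 70.7 shift [-0.4457 -0.2191 -0.0687] spin -41.9
```

>>> {"method": "carry_out", "body": {"moves": "-0.032 -0.0122 0.0005 0;-0.032 -0.0122 0.0005 0;-0.032 -0.0122 0.0005 0;-0.032 -0.0122 0.0005 0;-0.032 -0.0122 0.0005 0;-0.032 -0.0122 0.0005 0;-0.032 -0.0122 0.0005 0;-0.032 -0.0122 0.0005 0;-0.032 -0.0122 0.0005 0;-0.032 -0.0122 0.0005 0;-0.032 -0.0122 0.0005 0;-0.032 -0.0122 0.0005 0"}}

```text
t: 1.65
tool_pos: [0.4969, 0.2527, 0.2253]
orientation: [0.0, 0.168, 0.986, 0.0]
ft_force: [-0.9, -0.1, 0.2]
grip_width: 0.999
grasp_force: 0.0
```

>>> {"method": "carry_out", "body": {"moves": "-0.032 -0.0122 0.0005 0;-0.032 -0.0122 0.0005 0;-0.024 -0.0122 0.0005 0;0 0 0 -7;0 0 0 -7;0 0 0 -7;0 0 0 -7;0 0 0 -7;0 0 0 -7;0 0 0 0"}}

```text
t: 2.48
tool_pos: [0.5667, 0.1904, 0.2238]
orientation: [-0.0, -0.2, 0.98, -0.0]
ft_force: [0.9, 0.2, 0.5]
grip_width: 1.0
grasp_force: 0.0
```

Run:
```python
from h import *
w=wrist();cv2.imwrite("pics/w1.png",w["img"][:,:,::-1]); 
np.savez("w1.npz",T=w["T"],K=w["camera_matrix"])
for n in ("cartridge","pads","stand"):
    for d in silhouettes(w,n)[:2]: 
        ys,xs=np.where(d["pixels"]);print(n,round(d["p"],2),np.round(d["position"]),len(xs),xs.min(),xs.max(),ys.min(),ys.max())
togo((.567,.19,.22),112.6)
```

```text
cartridge 0.56 [144.  24.] 3960 96 185 0 64
pads 0.7 [255. 179.] 1503 231 278 160 200
stand 0.63 [254. 150.] 3000 216 290 132 195
stand 0.63 [122. 137.] 5393 73 171 97 173
tcp [0.5667 0.1904 0.2238] yang 112.49 shift [-0.0001 -0.0005  0.0038] spin -0.11
```

View pics/w1.png

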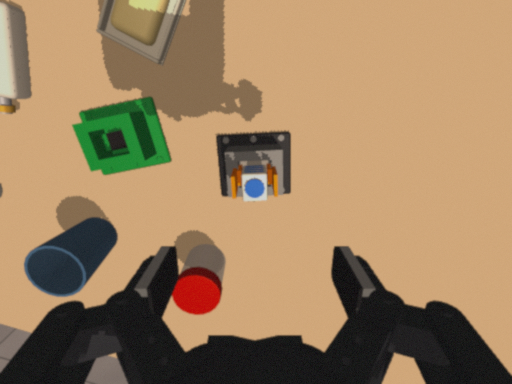

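Run:
```python
from h import *
a=cv2.imread("pics/w1.png")[120:205,205:305]
cv2.imwrite("pics/w1c.png",cv2.resize(a,None,fx=7,fy=7,interpolation=cv2.INTER_CUBIC))
w=dict(np.load("w1.npz"));w["camera_matrix"]=w["K"]
img=cv2.imread("pics/w1.png");h=cv2.cvtColor(img,cv2.COLOR_BGR2HSV)
m=cv2.inRange(h,(100,120,80),(130,255,255));m[:165]=0;m[205:]=0;m[:,:230]=0;m[:,280:]=0
ys,xs=np.where(m);print("blue",xs.mean(),ys.mean(),len(xs),atz(w,(xs.mean(),ys.mean()),.103))
```

```text
blue 254.140562248996 187.91967871485943 249 [0.5679657  0.19004572 0.103     ]
```

View pics/w1c.png

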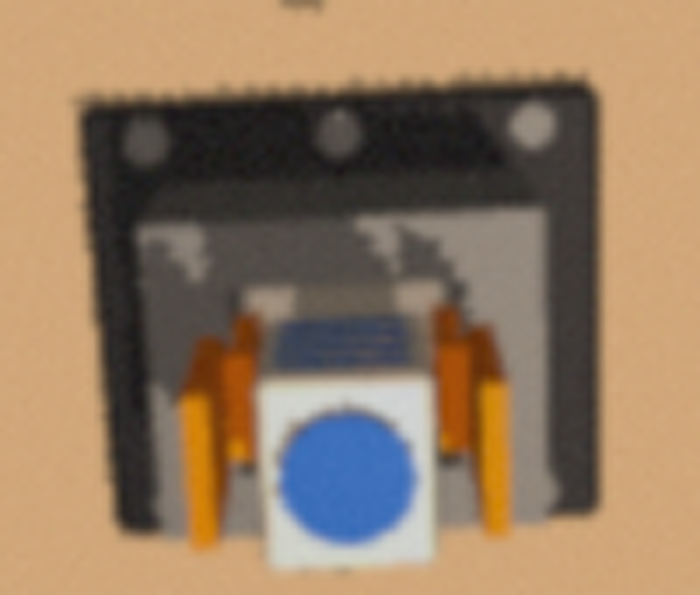

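Run:
```python
from h import *
w=dict(np.load("w1.npz"));w["camera_matrix"]=w["K"]
f=lambda p,z: atz(w,((p[0]+.5)/7-.5+205,(p[1]+.5)/7-.5+120),z)
for pts,z in ((((255,380),(430,375),(437,558),(270,568)),.103),(((85,105),(597,88),(597,515),(122,530)),.008),(((135,222),(545,210)),.05),(((195,393),(495,378),(500,533),(205,547)),.099)):
    P=np.array([f(p,z)[:2] for p in pts])
    e=P[1]-P[0];print(z,"mid",np.round(P.mean(0),4),"ang",np.degrees(np.arctan2(e[1],e[0]))%180,np.linalg.norm(e)*1000)
    if len(P)==4: 
        e=P[2]-P[3];print("   far",np.degrees(np.arctan2(e[1],e[0]))%180,np.linalg.norm(e)*1000)
        e=P[3]-P[0];print("   side",np.degrees(np.arctan2(e[1],e[0]))%180+90,np.linalg.norm(e)*1000)
```

```text
0.103 mid [0.567  0.1898] ang 114.75225096191615 24.998809012866683
   far 116.72932819015372 24.711610820733966
   side 116.52888283472552 28.82434252108808
0.008 mid [0.5669 0.1901] ang 114.9280060952497 94.85008071840471
   far 114.9828635054825 94.86288807376364
   side 115.48944722522421 83.91430077904732
0.05 mid [0.5423 0.1777] ang 114.74221177585652 68.41694925289788
0.099 mid [0.567  0.1899] ang 116.02498957875405 43.60991931460093
   far 115.95723351391818 44.09635133402842
   side 115.10850815127863 23.90585013237511
```

>>> {"method": "carry_out", "body": {"moves": "0 -0.0005 0.01 -2.5;0 0 0.025 0;0 0 0.025 0;0 0 0.025 0;0 0 0.025 0;0 0 0.02 0;0 0 0.02 0;0 0 0.01 0;0 0 0 0;0 0 0 0", "gripper": 0.08}}

```text
t: 3.52
tool_pos: [0.5671, 0.19, 0.0641]
orientation: [-0.0, -0.218, 0.976, -0.0]
ft_force: [-0.6, 0.2, 0.0]
grip_width: 0.936
grasp_force: 0.0
```

Run:
```python
from h import *
togo((.567,.19,.064),115)
w=wrist();cv2.imwrite("pics/w2.png",cv2.resize(w["img"][130:384,130:390,::-1],None,fx=2,fy=2))
```

```text
tcp [0.5671 0.19   0.0641] yang 115.14 shift [0.0001 0.     0.0001] spin 0.14
```

View pics/w2.png

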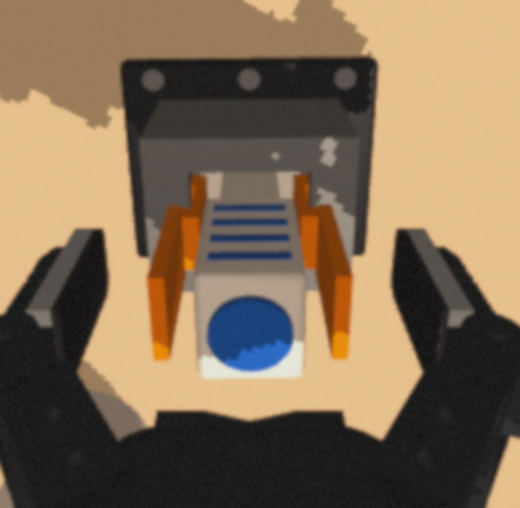

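The fingers straddle the tabs evenly: tabs at 150 and 350, fingers at 105 and 393 in the crop. Closing.

>>> {"method": "carry_out", "body": {"moves": "0 0 0 0;0 0 0 0;0 0 0 0;0 0 0 0;0 0 0 0;0 0 0 0", "gripper": 0.046}}

```text
t: 4.07
tool_pos: [0.5673, 0.19, 0.0643]
orientation: [0.001, -0.218, 0.976, 0.0]
ft_force: [0.0, 1.4, 4.5]
grip_width: 0.538
grasp_force: 5.7
```

>>> {"method": "carry_out", "body": {"moves": "0 0 0 0;0 0 0 0;0 0 0 0;0 0 0 0;0 0 0 0;0 0 0 0;0 0 0 0;0 0 0 0", "gripper": 0.03}}

```text
t: 4.73
tool_pos: [0.5673, 0.19, 0.0641]
orientation: [0.0, -0.218, 0.976, 0.0]
ft_force: [0.9, -0.3, 5.5]
grip_width: 0.367
grasp_force: 50.3
```

Run:
```python
from h import *
print(r.read_state()["grip_width"],r.read_state()["grasp_force"])
w=wrist();cv2.imwrite("pics/w3.png",cv2.resize(w["img"][130:384,130:390,::-1],None,fx=2,fy=2))
```

```text
0.3671746894969391 50.340076088905334
```

View pics/w3.png

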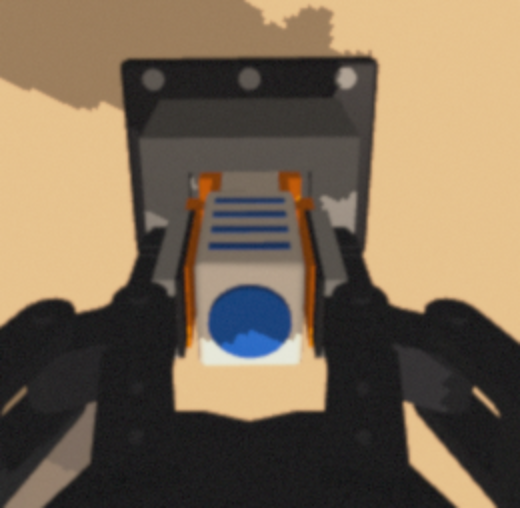

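Both tabs are pressed right in against the head, and the plate's force now reaches the wrist. Lifting slowly.

>>> {"method": "carry_out", "body": {"moves": "0 0 -0.002 0;0 0 -0.003 0;0 0 -0.003 0;0 0 -0.003 0", "gripper": 0.02}}

```text
t: 5.12
tool_pos: [0.567, 0.19, 0.075]
orientation: [0.0, -0.218, 0.976, -0.0]
ft_force: [-0.3, -0.4, -1.4]
grip_width: 0.346
grasp_force: 59.6
```

>>> {"method": "carry_out", "body": {"moves": "0 0 -0.004 0;0 0 -0.005 0;0 0 -0.006 0;0 0 -0.008 0;0 0 -0.01 0;0 0 -0.01 0;0 0 -0.015 0;0 0 -0.02 0;0 0 -0.02 0;0 0 -0.02 0;0 0 -0.02 0;0 0 0 0"}}

```text
t: 6.12
tool_pos: [0.5685, 0.1904, 0.2177]
orientation: [0.003, -0.218, 0.976, 0.0]
ft_force: [0.0, -0.0, -0.2]
grip_width: 0.346
grasp_force: 59.6
```

>>> {"method": "carry_out", "body": {"moves": "0.008 -0.0293 -0.0018 0;0.008 -0.0293 -0.0018 0;0.008 -0.0293 -0.0018 0;0.008 -0.0293 -0.0018 0;0.008 -0.0293 -0.0018 0;0.008 -0.0293 -0.0018 0;0.008 -0.0293 -0.0018 0;0.008 -0.0293 -0.0018 0;0.008 -0.0293 -0.0018 0;0.008 -0.0293 -0.0018 0;0.008 -0.0293 -0.0018 0;0.008 -0.0293 -0.0018 0"}}

```text
t: 7.12
tool_pos: [0.6296, -0.1705, 0.2341]
orientation: [-0.0, -0.218, 0.976, 0.0]
ft_force: [0.8, 0.5, -1.1]
grip_width: 0.345
grasp_force: 59.5
```

>>> {"method": "carry_out", "body": {"moves": "0 0 0 7;0 0 0 7;0 0 0 0;0 0 0 0"}}

```text
t: 7.45
tool_pos: [0.6296, -0.169, 0.234]
orientation: [-0.0, -0.099, 0.995, 0.0]
ft_force: [-0.9, -0.5, -1.2]
grip_width: 0.349
grasp_force: 59.5
```

Run:
```python
from h import *
togo((.63,-.17,.24),100)
w=wrist();np.savez("w4.npz",T=w["T"],K=w["camera_matrix"]);cv2.imwrite("pics/w4full.png",w["img"][:,:,::-1])
best=[d for d in silhouettes(w,"base") if d["p"]>.3]
for d in best:
    ys,xs=np.where(d["pixels"]);print(round(d["p"],2),np.round(d["position"]),len(xs),xs.min(),xs.max(),ys.min(),ys.max())
cv2.imwrite("pics/w4.png",cv2.resize(w["img"][:260,100:420,::-1],None,fx=2.3,fy=2.3,interpolation=2))
```

```text
tcp [ 0.6296 -0.169   0.234 ] yang 101.42 shift [-0.0002 -0.0011 -0.006 ] spin 1.42
0.73 [266. 114.] 7604 222 313 72 171
0.64 [133. 187.] 6668 89 180 146 235
```

View pics/w4.png

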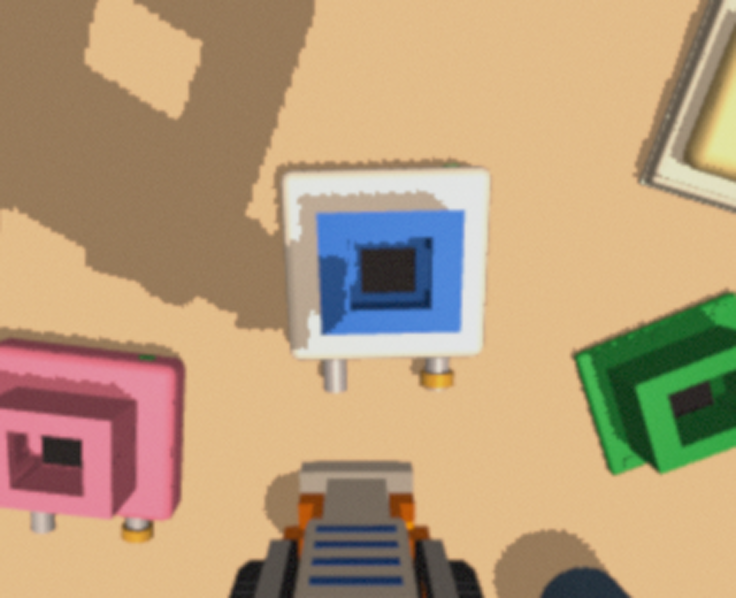

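Run:
```python
from h import *
from scipy.optimize import least_squares
w=dict(np.load("w4.npz"));K=w["K"];M=np.linalg.inv(w["T"])
hp=[(283,170),(490,167),(483,354),(290,357)];rp=[(317,212),(465,210),(462,332),(320,335)]
px=np.array(hp+rp,float);px=(px+.5)/2.3-.5;px[:,0]+=100
def model(v):
    x,y,a,h=v;c,s=np.cos(a),np.sin(a)
    # image order: left/near, right/near, right/far, left/far ; image right=+y of base, up=-x
    L=[(-.05,-.055,.03),(-.05,.055,.03),(.05,.055,.03),(.05,-.055,.03),(-.028,-.034,h),(-.028,.034,h),(.028,.034,h),(.028,-.034,h)]
    P=np.array([(x+c*l[0]-s*l[1],y+s*l[0]+c*l[1],l[2],1) for l in L])
    q=(P@M.T)[:,:3]@K.T; return q[:,:2]/q[:,2:]
o=least_squares(lambda v:(model(v)-px).ravel(),[.56,-.17,.17,.085])
print(np.round(o.x,4),np.degrees(o.x[2])+90);print(np.round(o.fun.reshape(-1,2),1).tolist())
x,y,a,h=o.x
togo((x,y,.234),np.degrees(a)+90)
# where is held cartridge? lower front edge of foot (z0): corners
w["camera_matrix"]=K; Rm,t=Rt()
for z in (t[2]-.045,t[2]-.045+.014):
  for p in ((301,462),(411,462),(300,472),(411,472)):
    P=atz(w,((p[0]+.5)/2.3-.5+100,(p[1]+.5)/2.3-.5),z); print(round(z,3),p,np.round(Rm.T@(P-t),4))
```

```text
[ 0.5636 -0.1663  0.2155  0.0727] 102.3474649754356
[[-2.0, -1.0], [2.2, -1.3], [0.8, 2.0], [-0.7, 2.0], [-0.3, -0.2], [0.3, -0.4], [-0.5, 0.2], [0.2, -0.2]]
tcp [ 0.6297 -0.1687  0.2343] yang 101.45 shift [0.0643 0.0154 0.0003] spin -0.9
0.189 (301, 462) [ 0.0146 -0.0185  0.045 ]
0.189 (411, 462) [0.0146 0.0167 0.045 ]
0.189 (300, 472) [ 0.0111 -0.0189  0.045 ]
0.189 (411, 472) [0.0111 0.0168 0.045 ]
0.203 (301, 462) [ 0.02   -0.0172  0.031 ]
0.203 (411, 462) [0.02   0.0154 0.031 ]
0.203 (300, 472) [ 0.0168 -0.0175  0.031 ]
0.203 (411, 472) [0.0168 0.0155 0.031 ]
```

>>> {"method": "carry_out", "body": {"moves": "0.02 0.0053 0 -0.9;0.02 0.0055 0 0;0.0145 0.0055 0 0;0.0097 0 0 0;0 0 0.02 0;0 0 0.02 0;0 0 0.02 0;0 0 0.02 0;0 0 0.015 0;0 0 0.004 0;0 0 0 0;0 0 0 0"}}

```text
t: 8.55
tool_pos: [0.5641, -0.1664, 0.1362]
orientation: [0.0, -0.106, 0.994, -0.0]
ft_force: [0.2, 0.2, -0.8]
grip_width: 0.346
grasp_force: 59.5
```

Run:
```python
from h import *
togo((.5636,-.1663,.135),102.35);print(r.read_state()["ft_force"])
w=wrist();np.savez("w5.npz",T=w["T"],K=w["camera_matrix"])
cv2.imwrite("pics/w5.png",cv2.resize(w["img"][100:300,156:356,::-1],None,fx=3,fy=3,interpolation=2))
```

```text
tcp [ 0.5641 -0.1664  0.1362] yang 102.16 shift [0.0005 0.0002 0.0012] spin -0.19
[ 0.20640964  0.17781466 -0.82489056]
```

View pics/w5.png

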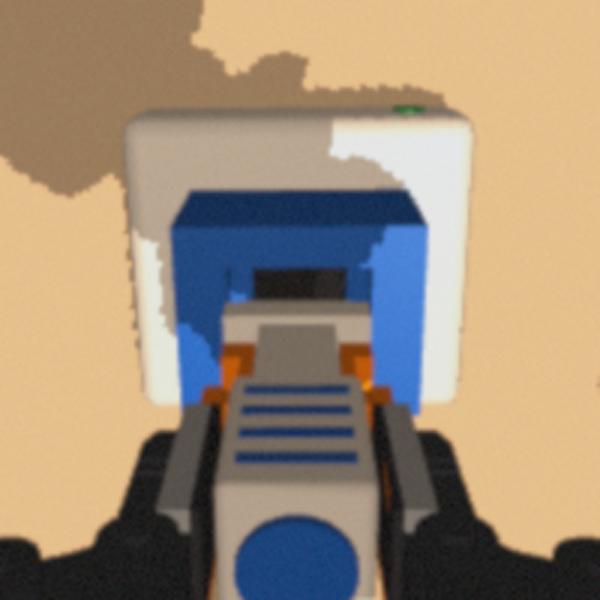

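Run:
```python
from h import *
w=dict(np.load("w5.npz"));w["camera_matrix"]=w["K"];Rm,t=Rt()
f=lambda p,z: Rm.T@(atz(w,((p[0]+.5)/3-.5+156,(p[1]+.5)/3-.5+100),z)-t)
for p in ((173,226),(428,226),(182,415),(422,412)): print("rim",np.round(f(p,.0727)*1e3,1))
for p in ((223,305),(372,304)): print("foot",np.round(f(p,t[2]-.042)*1e3,1))
for p in ((232,268),(370,265)): print("mouth near edge",np.round(f(p,.0727)*1e3,1))
print(w["K"][0,2])
```

```text
rim [ 28.8 -32.8  63.8]
rim [28.8 33.7 63.7]
rim [-26.8 -33.   63.9]
rim [-25.8  35.   63.8]
foot [ 15.1 -18.3  42. ]
foot [15.4 17.6 42. ]
mouth near edge [ 17.2 -17.7  63.8]
mouth near edge [18.1 18.9 63.8]
254.47138548807249
```

>>> {"method": "carry_out", "body": {"moves": "0.0006 0.001 0.004 -0.6;0 0 0.005 0;0 0 0.004 0;0 0 0.003 0;0 0 0.002 0;0 0 0.002 0;0 0 0.001 0;0 0 0 0"}}

```text
t: 9.27
tool_pos: [0.5628, -0.1654, 0.1142]
orientation: [-0.0, -0.111, 0.994, 0.0]
ft_force: [-0.3, 1.2, -1.3]
grip_width: 0.348
grasp_force: 59.5
```

>>> {"method": "carry_out", "body": {"moves": "0 0 0.0015 0;0 0 0.0015 0;0 0 0.0015 0;0 0 0 0"}}

```text
t: 9.6
tool_pos: [0.5627, -0.1654, 0.1096]
orientation: [-0.0, -0.111, 0.994, 0.0]
ft_force: [0.9, 0.3, -2.1]
grip_width: 0.345
grasp_force: 59.5
```

>>> {"method": "carry_out", "body": {"moves": "0 0 0.0015 0;0 0 0.0015 0;0 0 0.0015 0;0 0 0 0"}}

```text
t: 9.93
tool_pos: [0.5626, -0.1654, 0.105]
orientation: [-0.0, -0.111, 0.994, 0.0]
ft_force: [-0.8, 0.0, -1.3]
grip_width: 0.347
grasp_force: 59.5
```

Run:
```python
from h import *
s=r.read_state();print(s["ft_force"],s["tool_pos"],s["torque"])
```

```text
[-0.81320624  0.049451   -1.34082032] [ 0.5626233  -0.16535852  0.10500231] [-0.03945893 -0.00904554  0.02082067]
```

>>> {"method": "carry_out", "body": {"moves": "0 0 0.0015 0;0 0 0.0015 0;0 0 0.0015 0;0 0 0.0015 0;0 0 0 0"}}

```text
t: 10.35
tool_pos: [0.5626, -0.1654, 0.099]
orientation: [-0.0, -0.111, 0.994, 0.0]
ft_force: [0.3, -0.6, -0.7]
grip_width: 0.339
grasp_force: 59.5
```

>>> {"method": "carry_out", "body": {"moves": "0 0 0.0015 0;0 0 0.0015 0;0 0 0.001 0;0 0 0 0"}}

```text
t: 10.68
tool_pos: [0.5629, -0.1655, 0.0955]
orientation: [0.0, -0.111, 0.994, -0.0]
ft_force: [-0.3, -0.1, 2.0]
grip_width: 0.342
grasp_force: 60.2
```

>>> {"method": "carry_out", "body": {"moves": "0 0 0.0015 0;0 0 0.0015 0;0 0 0 0"}}

```text
t: 10.93
tool_pos: [0.5629, -0.1655, 0.0923]
orientation: [0.0, -0.111, 0.994, -0.0]
ft_force: [0.9, 0.8, 2.4]
grip_width: 0.344
grasp_force: 60.5
```

>>> {"method": "carry_out", "body": {"moves": "0 0 0.001 0;0 0 0.001 0;0 0 0.001 0;0 0 0 0"}}

```text
t: 11.27
tool_pos: [0.5629, -0.1654, 0.0893]
orientation: [0.0, -0.111, 0.994, -0.0]
ft_force: [0.1, 1.0, 5.0]
grip_width: 0.342
grasp_force: 60.7
```

>>> {"method": "carry_out", "body": {"moves": "0 0 0.001 0;0 0 0.001 0;0 0 0 0"}}

```text
t: 11.52
tool_pos: [0.5629, -0.1654, 0.0874]
orientation: [0.0, -0.111, 0.994, -0.0]
ft_force: [-0.6, 1.2, 6.7]
grip_width: 0.344
grasp_force: 60.8
```

>>> {"method": "carry_out", "body": {"moves": "0 0 0.0005 0;0 0 0.0005 0;0 0 0 0"}}

```text
t: 11.77
tool_pos: [0.5631, -0.1655, 0.0871]
orientation: [0.0, -0.111, 0.994, -0.0]
ft_force: [-2.3, 1.7, 10.8]
grip_width: 0.344
grasp_force: 61.9
```

>>> {"method": "carry_out", "body": {"moves": "0 0 0.0005 0;0 0 0 0;0 0 0 0"}}

```text
t: 12.02
tool_pos: [0.5632, -0.1655, 0.0871]
orientation: [0.0, -0.111, 0.994, -0.0]
ft_force: [-4.6, 1.2, 14.8]
grip_width: 0.344
grasp_force: 62.8
```

>>> {"method": "carry_out", "body": {"moves": "0 0 0 0;0 0 0 0;0 0 0 0;0 0 0 0;0 0 0 0;0 0 0 0;0 0 0 0;0 0 0 0", "gripper": 0.075}}

```text
t: 12.68
tool_pos: [0.5628, -0.1654, 0.0858]
orientation: [-0.0, -0.111, 0.994, 0.0]
ft_force: [-0.1, -1.1, -0.7]
grip_width: 0.876
grasp_force: 0.0
```

>>> {"method": "carry_out", "body": {"moves": "0 0 -0.005 0;0 0 -0.01 0;0 0 -0.015 0;0 0 -0.02 0;0 0 -0.02 0;0 0 -0.02 0;0 0 -0.02 0;0 0 -0.02 0;0 0 0 0"}}

```text
t: 13.43
tool_pos: [0.5644, -0.166, 0.221]
orientation: [0.003, -0.111, 0.994, -0.002]
ft_force: [0.1, 0.7, 0.4]
grip_width: 0.882
grasp_force: 0.0
```

Run:
```python
from h import *
Rm,t=Rt();print(t)
w=wrist();s=read_camera("side");np.savez("w6.npz",T=w["T"],K=w["camera_matrix"])
a=cv2.resize(w["img"][110:260,180:330,::-1],(400,400),interpolation=2);b=cv2.resize(s["img"][170:260,200:290,::-1],(400,400),interpolation=2)
cv2.imwrite("pics/w6.png",np.hstack([a,b]))
```

```text
[ 0.56437032 -0.16599473  0.22095999]
```

View pics/w6.png

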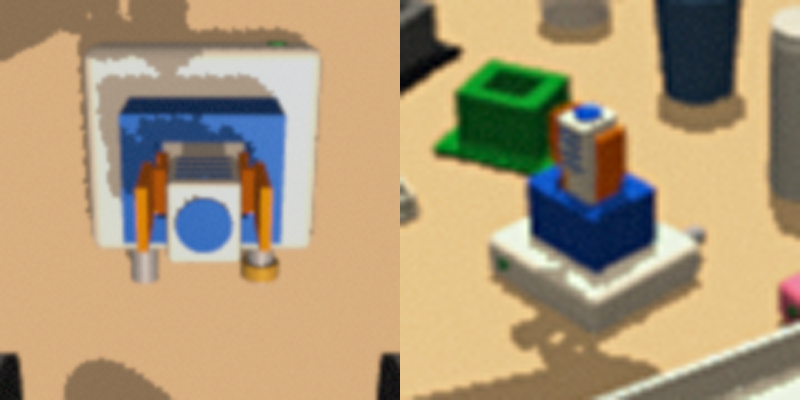

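The pad span is 136 px against a head width of 72 px, a ratio of 1.89. In the stand, snapped in, it was 1.86, so both tabs have sprung out fully and the cartridge is locked. Nothing else in view has moved.

```bash
python3 -c "
from bench import workorder
print(workorder.finish_job())"
```

```text
the job is handed in; nothing more can be done
None
```

The cartridge went from the grey stand to the hard floor of the blue collar with both tabs pinched, and is now locked there with both tabs sprung out (judged by their spread in the last picture); the highest force I read was about 15 N, it took about 13.5 s, and the job is handed in.

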